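# Stand the red glaze pot on the scale

## Robot

A 6-joint arm with a two-finger parallel gripper is mounted at the origin on the work surface; the furniture and walls round the work are solid. World frame = base frame: x ahead of the robot, y to its left, z up, the work surface at z = 0. Lengths are in m, angles in rad, forces in N, time in s.
With the tool pointing down it reaches from about 0.3 to 0.775 m from the base axis. Payload 14.6 kg.
Tool frame: the origin (TCP) lies at the very end of the fingers, on their centre line; the grasp point (between the pads) lies 19 mm behind it; z points along the fingers, y is the line along which they close (so a half turn about z gives the same grasp; the last joint's range is limited). The gripper opens to 94 mm and grips with 3 to 60 N. Pads are 16 mm wide; open, the fingers measure 119 mm over their backs; the gripper's body (75 mm by 177 mm) begins 78 mm behind the grasp point.
Start: joints at [1.221, 0.3, 1.521, -0, 1.321, -0.067], TCP at [0.153, 0.528, 0.205] pointing down, gripper open.
Joint ranges: [-3.03, 3.03], [-0.79, 2.21], [0.23, 2.52], [-1.04, 4.18], [0, 3.07], [-2.55, 2.55]. Speed limits (rad/s): [2.22, 2.22, 2.57, 3.14, 3.14, 3.14].

## Interface

Orientations are given as [roll, pitch, yaw] about the fixed x, y, z axes, in that order (R = Rz(yaw) Ry(pitch) Rx(roll)).
In Python, from station import ctrl gives the robot as it stands.
- The arm moves only by the tool move_arm, never from a script. Its argument "targets" is a list of rows, each a list of 6 numbers: the shift along the tool's x, y, z in units of 1000 mm (1.0 is 1000 mm), then the turn, a rotation vector about the tool's x, y, z in units of 30 degrees (1.0 is 30 degrees). In form: [[tx, ty, tz, ax, ay, az], ...]. A call has exactly 5 rows; each row is the pose to reach, as a shift and turn from the pose commanded when the call began, along the tool's axes at that moment; what a row does not reach only later rows make up. A row lasts 1/12 s, in which the tool goes at most 41.7 mm and 7.16 degrees, less where a joint would pass 70% of its speed; a pose out of reach is approached as far as the arm can. A call with a number of a shift or a turn outside -1 to 1 is refused whole. A call with a gripper value outside its range is refused whole. "fingers" is the opening, from -1 (shut) to 1 (fully open), set as the call begins (left out, the last holds). The fingers move at their own pace and stop on an object; "grip_force" is the grip in N (left out, the last holds). Time passes only in rows, so rows that repeat a pose let the fingers close, or fill a call up. It gives the time, the measured TCP pose, the force and the opening at its end, in the units of the state.
- ctrl.get_obs(): the state, without advancing time (a new reading comes with each control period).
- ctrl.camera(name): name is "scene" or "side" or "wrist"; returns the picture (480x640x3 uint8, red, green, blue); there is no depth.
- ctrl.camera_info(name): a dict with "fx", "fy", "cx", "cy" (pixels), "rvec" (rotation vector, rad) and "tvec" (3), from world to camera coordinates, as OpenCV has them. Camera axes: x right, y down, z forward; pixel columns grow to the right and rows downward; lengths in m; the calibration is good to about 2 mm. The wrist camera is an equidistant fisheye: a pixel r from the principal point sees the ray r / f radians off the axis. A picture is of the moment at which its call begins: read the wrist's pose just before it. camera_info takes no time and is no camera call; for the wrist camera it gives the pose at the moment of the call.
- ctrl.hand_in(): hands the job in, once; it reports no verdict.
The state is a dict: "time_s": time; "qpos": joint angles; "joint_vel": joint speeds; "tau": joint torques, N m; "ee_pos": TCP position; "eef_rot": TCP orientation; "force": force on the tool from outside, world axes, zero at the start; "moment": the same for the moment, N m; "grip_width": finger opening in m.
Only numpy, scipy, OpenCV 4.12 (cv2) and the standard library are available. Lean on these libraries where they do the work, as an engineer would, in place of code of your own. Each camera call takes 0.05 s, during which the arm holds its last target. There are 200 camera calls.

## Task

Weigh the red glaze pot: take it out of the sloping wooden rack, where it leans over, and set it down gently and upright on the metal weighing plate of the scale, with its whole foot on the plate and near the plate's middle, and let go only once it stands there. Leave the brown pot leaning in the rack, and do not shift the cup and the small stone pot that stand about.

Things in the scene. Friction and masses are not known exactly. Their poses are not given: they have to be found in the camera images.
- red_pot: red round screw-cap pot, black cap: body 44 mm in diameter and 80 mm high, cap 39 mm in diameter, 90 mm high in all, about 0.2 kg. Origin at the centre of its foot, z along its axis to the cap. Starts in either place of the rack, leaning 27 to 31 degrees (cap towards the rack's -x side); fingers have 25 mm free on both sides of it along the rack's y, from 25 mm above its foot upwards
- brown_pot: brown round screw-cap pot with a white cap, 47 mm in diameter and 75 mm high, in the other place of the rack, leaning alike. Origin at the centre of its foot, z towards the cap. Stays there
- pot_rack: fixed light-wood rack, base 108 x 240 mm, sloping trough with two places at y = -52 and +52 mm. Origin at the centre of its underside, z up, front -x. The pots' feet rest on the sloping floor 66 mm up; a front board reaches 45 mm up each pot along its axis, low dividers 18 mm and end walls 24 mm. A pot comes free when drawn out 50 mm along its own axis
- pan_centre (a point): centre of the top face of the scale's grey weighing plate, 32 mm above the bench. Axes are the scale's: the plate is 125 mm along x and 136 mm along y, flat, z up. It does not give
- slip_cup: pale grey-green open cup, 66 mm in diameter and 66 mm high, upright on the bench; origin at the centre of its foot. Bystander
- stone_pot: small grey-brown round-bellied pot, 64 mm in diameter and 59 mm high, upright on the bench; origin at the centre of its foot. Bystander
- scale: dark low digital scale, 190 (x) x 150 (y) x 26 mm without the plate, fixed on the bench, buttons at its -x end. Origin at the centre of its underside, z up; the plate's centre lies 21 mm to +x of it
Not all that is in view belongs to the job. Leave any orange look-alike of the scale alone.

How it is judged:
By the outcome, as a careful person would: the job done as asked, in the order asked, and still so for the second after the job is handed in, with the robot touching nothing.
It also fails if it takes over 38 s, if anything falls off the work surface, if the arm or the gripper's body presses on something with over 40 N, if the wrist force passes 120 N, or if a joint passes its speed limit or range.

## Working session

There is one attempt and no reset: what is moved stays moved. The work goes in short steps, Python scripts to look and compute and a tool call to move; the robot and the scene stay as the last step left them, time stands still between calls to the robot, and variables do not carry over. Pictures are saved under pics/ and viewed, on a budget of 10 in all, crops included, one or two more only if the job needs it, and the job is handed in when it is done.

Besides the shell and the picture viewer there is one more tool, called after "Request:" in YAML: its name, and indented under it one key for each argument. move_arm: Moves the arm, as the interface text tells. Shifts and turns lie within -1 to 1; 1 stands for 1000 mm of shift or 30 degrees of turn. Its arguments: {"type":"object","properties":{"targets":{"type":"array"},"fingers":{"type":"number"},"grip_force":{"type":"number"}},"required":["targets"]}

```bash
mkdir -p pics; ls; python3 - <<'E'
from station import ctrl
import cv2
for n in("scene","side"):
    im=ctrl.camera(n); cv2.imwrite(f"pics/{n}0.png",im[:,:,::-1]); i=ctrl.camera_info(n); print(n,i)
print(ctrl.get_obs())
E
```

```text
pics
scene {'fx': 494.0289746254222, 'fy': 494.0289746254222, 'cx': 324.97673952259066, 'cy': 247.17795716014817, 'rvec': array([ 1.85061093, -1.1050368 ,  0.67547497]), 'tvec': array([-0.41471853,  0.23861672,  1.04703971])}
side {'fx': 434.0911385593096, 'fy': 434.0911385593096, 'cx': 317.79271536085935, 'cy': 236.6626822030881, 'rvec': array([ 0.06982291,  2.72450207, -1.53216353]), 'tvec': array([0.56635551, 0.133904  , 1.32915432])}
{'time_s': 0.1, 'qpos': array([ 1.22141529e+00,  3.00449328e-01,  1.52149674e+00, -7.49625233e-06,
        1.32068785e+00, -6.65444247e-02]), 'joint_vel': array([ 2.61948319e-04, -1.06425860e-03, -3.10382576e-03, -1.40411345e-03,
        6.04586798e-05,  1.26709605e-03]), 'tau': array([-1.02566108e-03, -5.32640469e+01, -3.53289199e+01,  7.07974657e-02,
        2.35509756e-02, -3.48630795e-05]), 'ee_pos': array([0.15339281, 0.52794325, 0.20493394]), 'eef_rot': array([-3.14055321e+00, -6.19943708e-05,  2.85875787e+00]), 'force': array([-0.27040914,  0.69272481, -0.55918076]), 'moment': array([-0.03579784, -0.03108333,  0.0140498 ]), 'grip_width': 0.09385290081891619}
```

View pics/scene0.png

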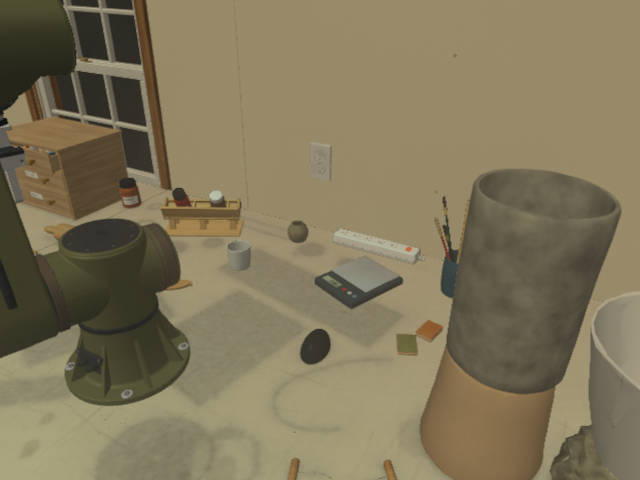

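View pics/side0.png

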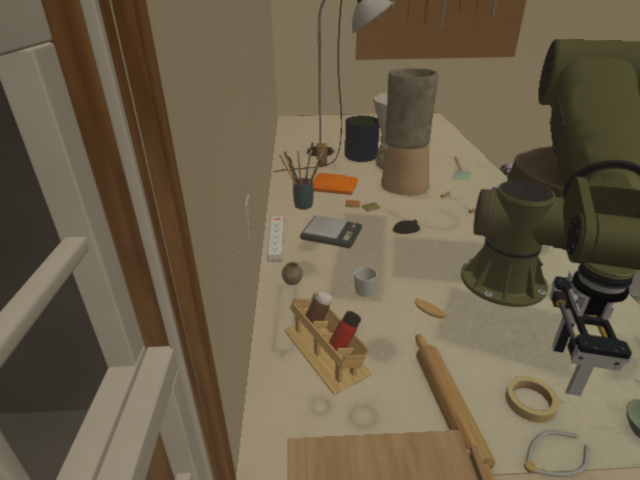

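The scene view shows the rack near (203,215), cup (239,256), stone pot (298,232) and scale (358,281). In the side view the red pot is near (346,331), brown (319,307), scale (331,231). I'll enlarge both.

```bash
python3 - <<'E'
import cv2
a=cv2.imread("pics/scene0.png")[170:320,150:410]; cv2.imwrite("pics/c1.png",cv2.resize(a,None,fx=3,fy=3,interpolation=cv2.INTER_CUBIC))
a=cv2.imread("pics/side0.png")[205:395,270:390]; cv2.imwrite("pics/c2.png",cv2.resize(a,None,fx=3,fy=3,interpolation=cv2.INTER_CUBIC))
E
```

```text
(no output)
```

View pics/c1.png

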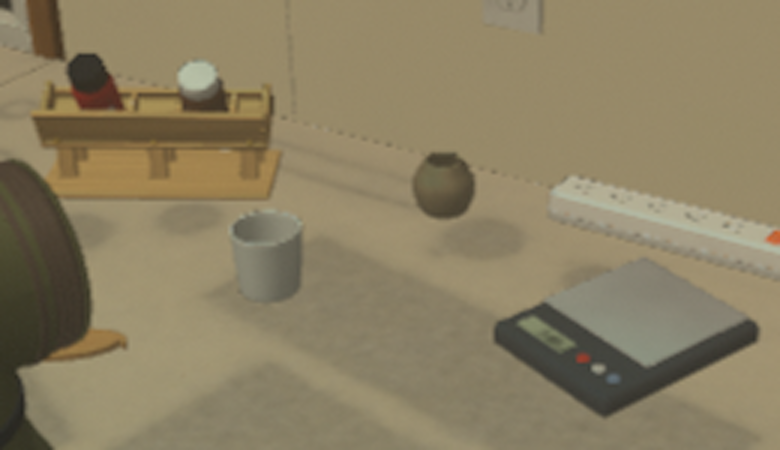

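View pics/c2.png

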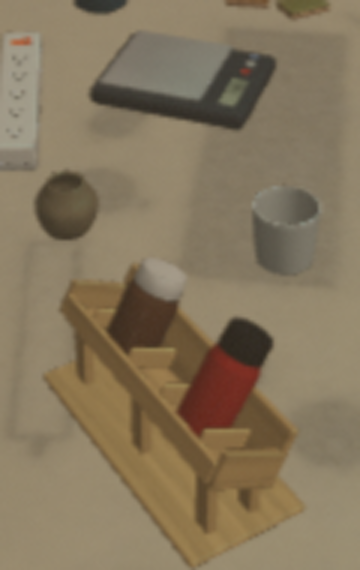

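```bash
cat > h.py <<'E'
import numpy as np,cv2
from scipy.optimize import least_squares
from scipy.spatial.transform import Rotation as Ro
K={}
def cam(n):
    from station import ctrl
    if n not in K:
        i=ctrl.camera_info(n);K[n]=(np.array([[i['fx'],0,i['cx']],[0,i['fy'],i['cy']],[0,0,1]]),np.array(i['rvec']),np.array(i['tvec']))
    return K[n]
def proj(n,P):
    k,r,t=cam(n); return cv2.projectPoints(np.array(P,float).reshape(-1,1,3),r,t,k,None)[0].reshape(-1,2)
def plane(n,uv,z):
    k,r,t=cam(n);R=cv2.Rodrigues(r)[0];c=-R.T@t;d=R.T@np.linalg.inv(k)@[*uv,1];return c+d*(z-c[2])/d[2]
def tri(u1,u2):
    f=lambda p:np.r_[proj('scene',p)[0]-u1,proj('side',p)[0]-u2]
    s=least_squares(f,[.1,.7,.1]);return s.x,np.round(s.fun,1)
c1=lambda u,v:np.array([150+(u-1)/3,170+(v-1)/3]); c2=lambda u,v:np.array([270+(u-1)/3,205+(v-1)/3])
E
python3 - <<'E'
from h import *
np.set_printoptions(precision=4,suppress=True)
print("plate scene",[plane('scene',c1(*p),.032) for p in [(548,303),(645,258),(748,318),(648,366)]])
print("plate side",[plane('side',c2(*p),.032) for p in [(135,33),(228,37),(203,115),(98,92)]])
print("base scene",[plane('scene',c1(*p),.01) for p in [(47,195),(272,198),(283,150)]])
print("base side",[plane('side',c2(*p),.01) for p in [(45,375),(195,565),(303,508)]])
print("red captop",tri(c1(87,63),c2(253,328)))
print("brown captop",tri(c1(198,68),c2(165,268)))
print("cup base scene",plane('scene',c1(268,290),0),"side",plane('side',c2(286,260),0))
print("stone",tri(c1(443,187),c2(67,206)))
for n in('scene','side'):
  k,r,t=cam(n);print(n,-cv2.Rodrigues(r)[0].T@t)
E
```

```text
plate scene [array([ 0.4848, -0.2362,  0.032 ]), array([ 0.6009, -0.2795,  0.032 ]), array([ 0.5496, -0.4003,  0.032 ]), array([ 0.4378, -0.3533,  0.032 ])]
plate side [array([ 0.5603, -0.3912,  0.032 ]), array([ 0.4455, -0.3736,  0.032 ]), array([ 0.4919, -0.1942,  0.032 ]), array([ 0.6087, -0.2513,  0.032 ])]
base scene [array([0.4488, 0.3197, 0.01  ]), array([0.5578, 0.1178, 0.01  ]), array([0.6547, 0.1736, 0.01  ])]
base side [array([0.6627, 0.1887, 0.01  ]), array([0.5476, 0.3961, 0.01  ]), array([0.4597, 0.3473, 0.01  ])]
red captop (array([0.4967, 0.2891, 0.1444]), array([-0.2,  0.1, -0.1, -0.1]))
brown captop (array([0.5587, 0.2013, 0.1351]), array([-0.3,  0.2, -0.2, -0.2]))
cup base scene [0.4219 0.0242 0.    ] side [0.4279 0.0289 0.    ]
stone (array([ 0.6429, -0.0369,  0.0259]), array([ 0.3, -0.3,  0.3,  0.3]))
scene [-0.5221 -0.7217  0.7293]
side [0.608 1.039 0.81 ]
```

```bash
cat >> h.py <<'E'
def obs():
    from station import ctrl
    return ctrl.get_obs()
def rackR(yaw,t):
    ex=np.array([np.cos(yaw),np.sin(yaw),0]);ez=np.array([0,0,1.])
    z=np.sin(t)*ex-np.cos(t)*ez;y=np.cross(ez,ex);return np.c_[np.cross(y,z),y,z]
def rel(p,R):
    o=obs();R0=Ro.from_euler('xyz',o['eef_rot']).as_matrix()
    print('t',o['time_s'],'now',np.round(o['ee_pos'],4),'row',np.round(np.r_[R0.T@(np.array(p)-o['ee_pos']),Ro.from_matrix(R0.T@R).as_rotvec()/np.radians(30)],3))
def raywrist(uv,info=None):
    from station import ctrl
    i=info or ctrl.camera_info('wrist');R=cv2.Rodrigues(np.array(i['rvec']))[0]
    d=np.array([(uv[0]-i['cx'])/i['fx'],(uv[1]-i['cy'])/i['fy']]);th=np.linalg.norm(d)
    v=np.r_[d/th*np.sin(th),np.cos(th)];return -R.T@i['tvec'],R.T@v
E
python3 - <<'E'
from h import *
from station import ctrl
rel([.451,.263,.241],rackR(np.radians(30),np.radians(29)))
i=ctrl.camera_info('wrist');print(i)
o=ctrl.get_obs();R0=Ro.from_euler('xyz',o['eef_rot']).as_matrix();R=cv2.Rodrigues(np.array(i['rvec']))[0]
print(R0.T@(-R.T@i['tvec']-o['ee_pos']),R0.T@R.T)
E
```

```text
t 0.1 now [0.1534 0.5279 0.2049] row [-0.36  -0.171 -0.036 -0.391 -0.914 -1.506]
{'fx': 371.64829954431775, 'fy': 371.64829954431775, 'cx': 324.1014072544199, 'cy': 245.18394242432998, 'rvec': array([-2.32036966, -1.74272235, -0.25085972]), 'tvec': array([-0.5496834 , -0.02907345,  0.39220561])}
[ 0.08304163 -0.00019392 -0.17934783] [[ 3.46166156e-04 -9.59271075e-01 -2.82486963e-01]
 [ 9.99999663e-01  1.21952184e-04  8.11297041e-04]
 [-7.43803883e-04 -2.82487149e-01  9.59270795e-01]]
```

Request:
move_arm:
  targets:
    - [-0.036, -0.017, -0.006, -0.04, -0.09, -0.15]
    - [-0.072, -0.034, -0.012, -0.08, -0.18, -0.3]
    - [-0.108, -0.051, -0.018, -0.12, -0.27, -0.45]
    - [-0.144, -0.068, -0.024, -0.16, -0.36, -0.6]
    - [-0.18, -0.085, -0.03, -0.2, -0.45, -0.75]
  fingers: 0.36

```text
time_s: 0.52
ee_pos: [0.3035, 0.3949, 0.2356]
eef_rot: [3.085, 0.253, -3.032]
force: [0.6, 0.9, 0.1]
grip_width: 0.0654
```

```bash
python3 -c "
from h import *
rel([.451,.263,.241],rackR(np.radians(30),np.radians(29)))"
```

```text
t 0.5167 now [0.3035 0.3949 0.2356] row [-0.129 -0.149  0.019 -0.188 -0.456 -0.749]
```

Request:
move_arm:
  targets:
    - [-0.026, -0.03, 0.004, -0.04, -0.09, -0.15]
    - [-0.052, -0.06, 0.008, -0.08, -0.18, -0.3]
    - [-0.078, -0.09, 0.012, -0.11, -0.27, -0.45]
    - [-0.104, -0.12, 0.016, -0.15, -0.36, -0.6]
    - [-0.129, -0.149, 0.019, -0.19, -0.456, -0.75]

```text
time_s: 0.93
ee_pos: [0.4378, 0.2736, 0.2398]
eef_rot: [3.13, 0.486, -2.652]
force: [-0.1, 1.0, -0.0]
grip_width: 0.0639
```

```bash
python3 - <<'E'
from h import *
from station import ctrl
import pickle
rel([.451,.263,.241],rackR(np.radians(30),np.radians(29)))
ctrl.camera('wrist')
i=ctrl.camera_info('wrist');a=ctrl.camera('wrist');cv2.imwrite('pics/w1.png',a[:,:,::-1]);pickle.dump(i,open('w1.pkl','wb'))
o=obs();print(o['ee_pos'],o['eef_rot'],o['joint_vel'])
E
```

```text
t 0.9333 now [0.4378 0.2736 0.2398] row [-0.006 -0.016  0.002 -0.008 -0.037 -0.057]
[0.43830979 0.27240869 0.23924684] [ 3.12980805  0.48457437 -2.65375279] [ 0.09333636  0.0077073  -0.02259599 -0.07127026  0.06559665  0.30725489]
```

View pics/w1.png

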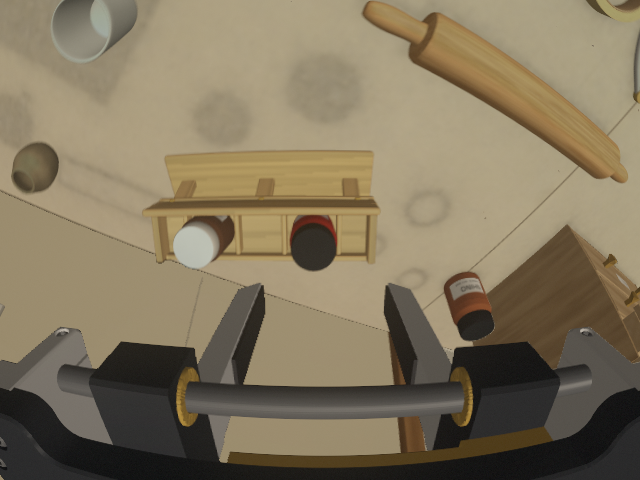

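The wrist view shows the red pot's cap top at about (314,252), brown cap (197,246), base front edge (166,156)-(373,152), front-board top (146,212)-(380,211).

```bash
python3 - <<'E'
from h import *
import pickle
i=pickle.load(open('w1.pkl','rb'));np.set_printoptions(precision=4,suppress=True)
def pl(uv,z):
    c,d=raywrist(uv,i);return c+d*(z-c[2])/d[2]
a,b=pl((166,156),.01),pl((373,152),.01);d=b-a;print(a,b,np.linalg.norm(d),90-0+np.degrees(np.arctan2(d[1],d[0]))-180)
cc=(a+b)/2;y=np.arctan2(-d[0],d[1]);print('centre',cc+.054*np.array([np.cos(y),np.sin(y),0]))
a,b=pl((146,212),.105),pl((380,211),.105);d=b-a;print('board',a,b,np.linalg.norm(d),np.degrees(np.arctan2(-d[0],d[1])))
for uv,z in(((314,250),.1447),((197,246),.132)):print(pl(uv,z))
# 3-cam triangulation of the red cap
C=[];D=[]
for n,uv in(('scene',c1(87,63)),('side',c2(253,328))):
    k,r,t=cam(n);R=cv2.Rodrigues(r)[0];v=R.T@np.linalg.inv(k)@[*uv,1];C.append(-R.T@t);D.append(v/np.linalg.norm(v))
c,dd=raywrist((314,250),i);C.append(c);D.append(dd)
A=[np.eye(3)-np.outer(v,v) for v in D];p=np.linalg.solve(sum(A),sum(a@c for a,c in zip(A,C)));print('tri',p,[np.linalg.norm(a@(p-c)) for a,c in zip(A,C)])
E
```

```text
[0.5624 0.1359 0.01  ] [0.4521 0.3403 0.01  ] 0.2322527351206901 28.35928191144285
centre [0.5547 0.2638 0.01  ]
board [0.5615 0.1472 0.105 ] [0.4585 0.3395 0.105 ] 0.21808809952644334 28.17712729864512
[0.4942 0.2928 0.1447]
[0.5512 0.2047 0.132 ]
tri [0.4964 0.2909 0.1446] [np.float64(0.0020974490750096395), np.float64(0.0009154328112463704), np.float64(0.002735371592373838)]
```

```bash
cat >> h.py <<'E'
RY=np.radians(28.3);T=np.radians(29);RR=rackR(RY,T);FOOT=np.array([.5339,.3122,.0659]);AX=-RR[:,2]
E
python3 -c "
from h import *
rel(FOOT+.15*AX,RR);rel(FOOT+.034*AX,RR)"
```

```text
t 1.0333 now [0.4383 0.2724 0.2392] row [-0.007 -0.011  0.051  0.017 -0.041 -0.01 ]
t 1.0333 now [0.4383 0.2724 0.2392] row [-0.01  -0.012  0.167  0.017 -0.041 -0.01 ]
```

Request:
move_arm:
  targets:
    - [-0.003, -0.004, 0.015, 0.01, -0.02, 0]
    - [-0.006, -0.008, 0.03, 0.017, -0.04, -0.01]
    - [-0.007, -0.011, 0.045, 0.017, -0.04, -0.01]
    - [-0.007, -0.011, 0.051, 0.017, -0.04, -0.01]
    - [-0.007, -0.011, 0.051, 0.017, -0.04, -0.01]

```text
time_s: 1.45
ee_pos: [0.4673, 0.2807, 0.1962]
eef_rot: [3.138, 0.502, -2.651]
force: [1.0, 0.4, -0.6]
grip_width: 0.0637
```

```bash
python3 -c "
from h import *
from station import ctrl
rel(FOOT+.15*AX,RR);rel(FOOT+.034*AX,RR)
i=ctrl.camera_info('wrist');print(i['rvec'],i['tvec']);a=ctrl.camera('wrist');cv2.imwrite('pics/w2.png',a[120:470,120:520,::-1])
rel(FOOT+.034*AX,RR);print(obs()['joint_vel'])"
```

```text
t 1.45 now [0.4673 0.2807 0.1962] row [-0.001 -0.004 -0.     0.004 -0.009 -0.005]
t 1.45 now [0.4673 0.2807 0.1962] row [-0.002 -0.004  0.116  0.004 -0.009 -0.005]
[-1.32962146 -2.21935067 -0.92717154] [-0.0270999  -0.49394829 -0.05257594]
t 1.5 now [0.4673 0.2808 0.1972] row [-0.001 -0.004  0.116  0.004 -0.006 -0.004]
[-0.00125108 -0.0276993  -0.00718112  0.00330396  0.00702728 -0.00821822]
```

View pics/w2.png

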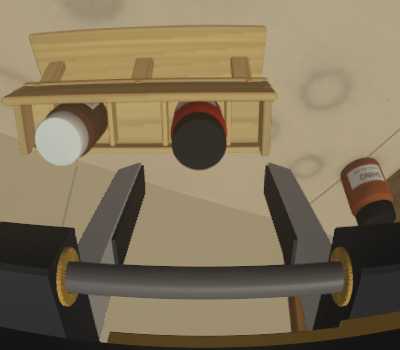

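Cap centre is at crop x≈199, finger midline ≈204: the 4 mm −y correction fits. Descending along the axis.

Request:
move_arm:
  targets:
    - [-0.001, -0.004, 0.015, 0.004, -0.006, -0.004]
    - [-0.001, -0.004, 0.035, 0.004, -0.006, -0.004]
    - [-0.001, -0.004, 0.055, 0.004, -0.006, -0.004]
    - [-0.001, -0.004, 0.065, 0.004, -0.006, -0.004]
    - [-0.001, -0.004, 0.065, 0.004, -0.006, -0.004]

```text
time_s: 1.92
ee_pos: [0.4978, 0.2925, 0.14]
eef_rot: [-3.141, 0.505, -2.647]
force: [-0.2, 0.2, -0.2]
grip_width: 0.0639
```

```bash
python3 -c "
from h import *
rel(FOOT+.034*AX,RR)"
```

```text
t 1.9167 now [0.4978 0.2925 0.14  ] row [-0.     0.     0.051  0.    -0.001  0.001]
```

Request:
move_arm:
  targets:
    - [0, 0, 0.015, 0, 0, 0]
    - [0, 0, 0.03, 0, 0, 0]
    - [0, 0, 0.043, 0, 0, 0]
    - [0, 0, 0.05, 0, 0, 0]
    - [0, 0, 0.05, 0, 0, 0]

```text
time_s: 2.33
ee_pos: [0.5194, 0.304, 0.0974]
eef_rot: [-3.141, 0.507, -2.647]
force: [0.2, 0.5, 0.1]
grip_width: 0.064
```

Request:
move_arm:
  targets:
    - [0, 0, 0, 0, 0, 0]
    - [0, 0, 0, 0, 0, 0]
    - [0, 0, 0, 0, 0, 0]
    - [0, 0, 0, 0, 0, 0]
    - [0, 0, 0, 0, 0, 0]
  fingers: -0.5
  grip_force: 12

```text
time_s: 2.75
ee_pos: [0.5198, 0.3039, 0.0984]
eef_rot: [-3.141, 0.509, -2.647]
force: [-2.2, -1.4, 4.4]
grip_width: 0.0422
```

```bash
python3 -c "
from h import *
from station import ctrl
rel(FOOT+.034*AX,RR);print(obs()['grip_width'],obs()['force'])
a=ctrl.camera('wrist');cv2.imwrite('pics/w3.png',a[120:470,120:520,::-1])"
```

```text
t 2.75 now [0.5198 0.3039 0.0984] row [ 0.001  0.001  0.002 -0.     0.006  0.001]
0.042151817834412325 [-2.24998142 -1.43417221  4.44624939]
```

View pics/w3.png

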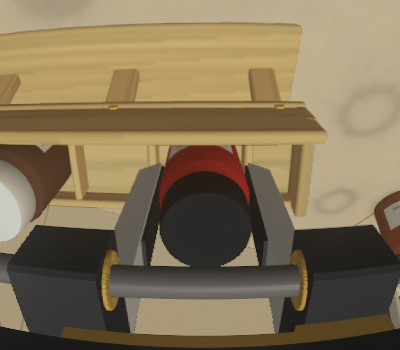

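```bash
python3 - <<'E'
from h import *
from station import ctrl
i=ctrl.camera_info('wrist');o=obs();R0=Ro.from_euler('xyz',o['eef_rot']).as_matrix();R=cv2.Rodrigues(np.array(i['rvec']))[0]
def pw(P):
    v=R@P+i['tvec'];th=np.arctan2(np.hypot(*v[:2]),v[2]);return np.array([i['cx'],i['cy']])+i['fx']*th*v[:2]/np.hypot(*v[:2])
for x in(-.014,0,.014):
  for z in(-.05,-.056,-.062):
    c=[pw(o['ee_pos']+R0@[x+.0195*np.cos(a),.0195*np.sin(a),z])-120 for a in np.linspace(0,6.28,37)];c=np.array(c);print(x,z,c.min(0).round(),c.max(0).round())
E
```

```text
-0.014 -0.05 [158. 219.] [249. 291.]
-0.014 -0.056 [157. 227.] [251. 300.]
-0.014 -0.062 [155. 235.] [253. 309.]
0 -0.05 [156. 188.] [251. 267.]
0 -0.056 [155. 195.] [253. 276.]
0 -0.062 [153. 203.] [255. 285.]
0.014 -0.05 [154. 154.] [253. 241.]
0.014 -0.056 [153. 160.] [255. 250.]
0.014 -0.062 [151. 167.] [257. 259.]
```

Cap outline (160–251, 188–268) agrees with a centred grasp, TCP ≈ 38–40 mm above the foot. Drawing out.

Request:
move_arm:
  targets:
    - [0, 0, -0.008, 0, 0, 0]
    - [0, 0, -0.022, 0, 0, 0]
    - [0, 0, -0.038, 0, 0, 0]
    - [0, 0, -0.056, 0, 0, 0]
    - [0, 0, -0.072, 0, 0, 0]
  grip_force: 16

```text
time_s: 3.22
ee_pos: [0.4877, 0.2867, 0.161]
eef_rot: [-3.141, 0.506, -2.647]
force: [-0.1, -1.0, -1.7]
grip_width: 0.042
```

```bash
python3 -c "
from h import *
rel([.45,.255,.25],rackR(np.radians(28),0));rel([.52,-.314,.22],rackR(np.radians(-31),0));print(obs()['grip_width'])"
```

```text
t 3.2167 now [0.4877 0.2867 0.161 ] row [-0.001 -0.01  -0.101  0.002  0.967  0.011]
t 3.2167 now [0.4877 0.2867 0.161 ] row [ 0.196 -0.544 -0.176  0.5    0.879  1.934]
0.04201199937924663
```

Request:
move_arm:
  targets:
    - [0, 0, -0.03, 0, 0.05, 0]
    - [0, -0.002, -0.055, 0, 0.25, 0]
    - [0, -0.005, -0.08, 0, 0.48, 0]
    - [0, -0.008, -0.1, 0, 0.71, 0]
    - [0, -0.01, -0.1, 0, 0.94, 0]

```text
time_s: 3.63
ee_pos: [0.4501, 0.2548, 0.2533]
eef_rot: [-3.141, 0.024, -2.647]
force: [-1.1, -0.8, -2.4]
grip_width: 0.0421
```

```bash
python3 -c "
from h import *
rel([.49,-.02,.25],rackR(np.radians(0),0));rel([.52,-.314,.22],rackR(np.radians(-31),0));print(obs()['grip_width'],obs()['force'])"
```

```text
t 3.6333 now [0.4501 0.2548 0.2533] row [ 0.095 -0.261  0.001  0.01   0.045  0.944]
t 3.6333 now [0.4501 0.2548 0.2533] row [ 0.209 -0.534  0.029  0.022  0.042  1.977]
0.04207678952004525 [-1.1145288  -0.76180012 -2.37059499]
```

Request:
move_arm:
  targets:
    - [0.01, -0.03, 0, 0.01, 0.045, 0.11]
    - [0.022, -0.065, 0, 0.01, 0.045, 0.24]
    - [0.037, -0.103, 0, 0.01, 0.045, 0.38]
    - [0.052, -0.141, 0, 0.01, 0.045, 0.52]
    - [0.066, -0.18, 0, 0.01, 0.045, 0.66]

```text
time_s: 4.05
ee_pos: [0.4771, 0.0639, 0.2464]
eef_rot: [-3.14, -0.001, -2.996]
force: [1.1, 0.3, -3.2]
grip_width: 0.0421
```

```bash
python3 -c "
from h import *
rel([.50,-.19,.25],rackR(np.radians(-20),0));rel([.50,-.25,.25],rackR(np.radians(-20),0));print(obs()['grip_width'],obs()['force'])"
```

```text
t 4.05 now [0.4771 0.0639 0.2464] row [ 0.014 -0.255 -0.003 -0.004 -0.002  0.945]
t 4.05 now [0.4771 0.0639 0.2464] row [ 0.023 -0.314 -0.003 -0.004 -0.002  0.945]
0.042062539023539805 [ 1.08039858  0.28983085 -3.18046788]
```

Request:
move_arm:
  targets:
    - [0.003, -0.036, -0.003, 0, 0, 0.18]
    - [0.006, -0.074, -0.003, 0, 0, 0.37]
    - [0.01, -0.112, -0.003, 0, 0, 0.56]
    - [0.012, -0.15, -0.003, 0, 0, 0.75]
    - [0.014, -0.185, -0.003, 0, 0, 0.94]

```text
time_s: 4.47
ee_pos: [0.4907, -0.1214, 0.2499]
eef_rot: [-3.14, -0.0, 2.793]
force: [0.9, 0.0, -3.2]
grip_width: 0.0416
```

Request:
move_arm:
  targets:
    - [0, 0, 0, 0, 0, 0]
    - [0, 0, 0, 0, 0, 0]
    - [0, 0, 0, 0, 0, 0]
    - [0, 0, 0, 0, 0, 0]
    - [0, 0, 0, 0, 0, 0]

```text
time_s: 4.88
ee_pos: [0.4915, -0.1183, 0.2498]
eef_rot: [-3.14, 0.0, 2.8]
force: [-0.1, 0.2, -2.0]
grip_width: 0.0415
```

```bash
python3 - <<'E'
from h import *
from station import ctrl
import pickle
o=obs();print(o['time_s'],o['force'],o['joint_vel'].max())
i=ctrl.camera_info('wrist');a=ctrl.camera('wrist');cv2.imwrite('pics/w4.png',a[:,:,::-1]);pickle.dump(i,open('w4.pkl','wb'))
rel([.521,-.315,.22],rackR(np.radians(-20.4),0))
E
```

```text
4.8833 [-0.06806907  0.17896525 -2.0058196 ] 0.004965722260544907
t 4.9333 now [ 0.4915 -0.1184  0.2499] row [-0.094 -0.175  0.03  -0.003  0.001  0.028]
```

View pics/w4.png

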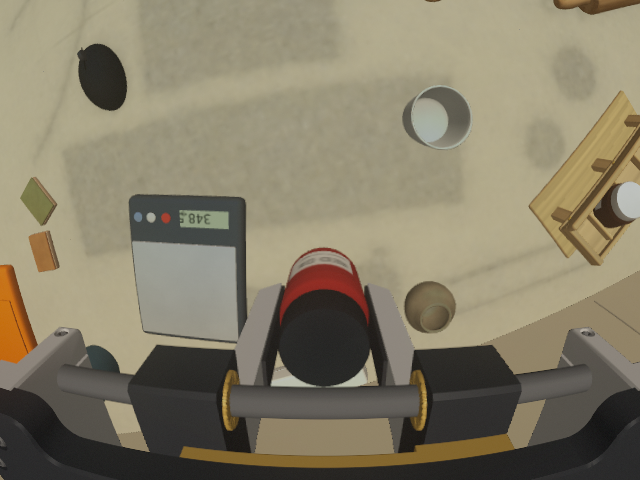

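Plate corners in the wrist view: (132,241), (238,245), (143,331), (239,342); pot held upright between the fingers.

```bash
python3 - <<'E'
from h import *
import pickle
i=pickle.load(open('w4.pkl','rb'));np.set_printoptions(precision=4,suppress=True)
def pl(uv,z):
    c,d=raywrist(uv,i);return c+d*(z-c[2])/d[2]
P=[pl(u,.032) for u in((132,241),(238,245),(143,331),(239,342))]
print(P);print(np.linalg.norm(P[0]-P[1]),np.linalg.norm(P[1]-P[3]),np.linalg.norm(P[0]-P[2]));c=sum(P)/4;print(c)
d=P[1]-P[0];print(np.degrees(np.arctan2(-d[0],d[1])))
d=P[2]-P[0];print(np.degrees(np.arctan2(d[1],d[0])))
# pot: project expected foot/cap outlines for tcp 36/40 above foot
from station import ctrl
o=obs();R0=Ro.from_euler('xyz',o['eef_rot']).as_matrix();R=cv2.Rodrigues(np.array(i['rvec']))[0]
def pw(P):
    v=R@P+i['tvec'];th=np.arctan2(np.hypot(*v[:2]),v[2]);return np.array([i['cx'],i['cy']])+i['fx']*th*v[:2]/np.hypot(*v[:2])
for h in(.034,.038,.042):
  for r,z in((.022,h),(.0195,h-.09)):
    q=np.array([pw(o['ee_pos']+R0@[r*np.cos(a),r*np.sin(a),z]) for a in np.linspace(0,6.28,37)]);print(h,z,q.min(0).round(),q.max(0).round())
rel([c[0],c[1],.22],rackR(np.radians(-20.4),0))
E
```

```text
[array([ 0.44  , -0.3494,  0.032 ]), array([ 0.4906, -0.222 ,  0.032 ]), array([ 0.5553, -0.3985,  0.032 ]), array([ 0.6076, -0.2739,  0.032 ])]
0.13707925905355736 0.12802614110792518 0.12530690351291993
[ 0.5234 -0.3109  0.032 ]
-21.662112807384812
-23.062681406344463
0.034 0.034 [288. 242.] [360. 309.]
0.034 -0.055999999999999994 [275. 316.] [373. 397.]
0.038 0.038 [289. 241.] [359. 306.]
0.038 -0.052 [276. 311.] [372. 391.]
0.042 0.042 [289. 239.] [359. 304.]
0.042 -0.047999999999999994 [277. 306.] [371. 385.]
t 4.9333 now [ 0.4915 -0.1184  0.2499] row [-0.094 -0.171  0.03  -0.003  0.001  0.028]
```

Request:
move_arm:
  targets:
    - [-0.016, -0.03, 0.002, 0, 0, 0]
    - [-0.035, -0.065, 0.01, 0, 0, 0]
    - [-0.054, -0.1, 0.02, 0, 0, 0]
    - [-0.074, -0.137, 0.03, 0, 0, 0]
    - [-0.092, -0.17, 0.04, 0, 0, 0]

```text
time_s: 5.35
ee_pos: [0.5212, -0.3118, 0.2098]
eef_rot: [-3.14, 0.001, 2.8]
force: [0.8, 0.8, -4.0]
grip_width: 0.0424
```

Request:
move_arm:
  targets:
    - [0, 0, 0.015, 0, 0, 0]
    - [0, 0, 0.035, 0, 0, 0]
    - [0, 0, 0.055, 0, 0, 0]
    - [0, 0, 0.07, 0, 0, 0]
    - [0, 0, 0.08, 0, 0, 0]

```text
time_s: 5.77
ee_pos: [0.5207, -0.3097, 0.1283]
eef_rot: [-3.14, -0.002, 2.799]
force: [-0.3, -0.3, -2.5]
grip_width: 0.0418
```

```bash
python3 - <<'E'
from h import *
from station import ctrl
i=ctrl.camera_info('wrist');w=ctrl.camera('wrist')
o=obs();print(o['time_s'],o['force']);rel([.522,-.312,.09],rackR(np.radians(-20.4),0))
uv=lambda n:proj(n,o['ee_pos'])[0].astype(int)
ims=[]
for n in('scene','side'):
    a=ctrl.camera(n);u=uv(n);x0,y0=u[0]-35,u[1]-45;print(n,x0,y0);ims.append(cv2.resize(a[y0:y0+90,x0:x0+70],(400,514),interpolation=cv2.INTER_CUBIC))
cv2.imwrite('pics/m1.png',np.hstack(ims)[:,:,::-1]);cv2.imwrite('pics/w5.png',w[:,:,::-1])
E
```

```text
5.8167 [-0.1812014   0.53955673 -4.54817881]
t 5.8167 now [ 0.5203 -0.3095  0.127 ] row [-0.003 -0.002  0.037 -0.002 -0.006  0.026]
scene 330 195
side 291 157
```

View pics/m1.png

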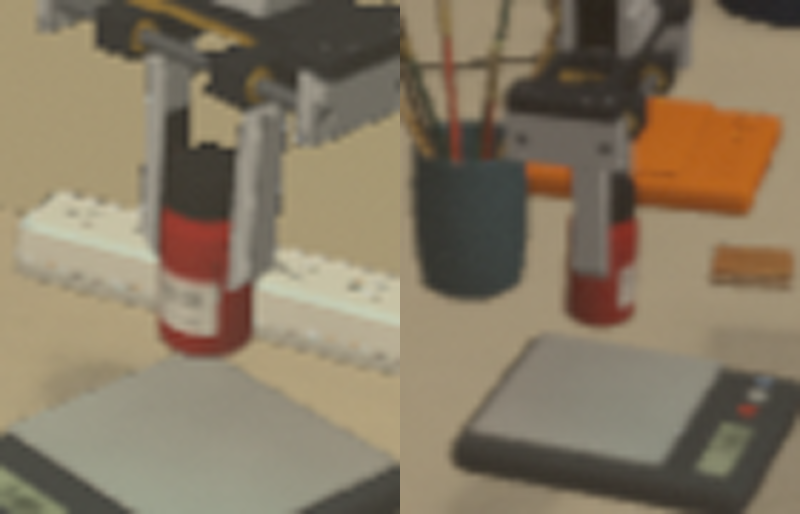

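Both views show the pot upright, clear above the plate's middle, foot about 55 mm above it. Lowering.

Request:
move_arm:
  targets:
    - [0, -0.001, 0.012, 0, 0, 0]
    - [0, -0.002, 0.025, 0, 0, 0]
    - [0, -0.002, 0.035, 0, 0, 0]
    - [0, -0.002, 0.041, 0, 0, 0]
    - [0, -0.002, 0.043, 0, 0, 0]

```text
time_s: 6.33
ee_pos: [0.52, -0.3124, 0.0861]
eef_rot: [-3.14, -0.001, 2.798]
force: [-0.5, -0.2, -2.5]
grip_width: 0.0419
```

Request:
move_arm:
  targets:
    - [0, 0, 0.001, 0, 0, 0]
    - [0, 0, 0.002, 0, 0, 0]
    - [0, 0, 0.003, 0, 0, 0]
    - [0, 0, 0.004, 0, 0, 0]
    - [0, 0, 0.005, 0, 0, 0]

```text
time_s: 6.75
ee_pos: [0.5203, -0.3127, 0.0823]
eef_rot: [-3.14, 0.001, 2.798]
force: [-0.7, 0.2, -2.4]
grip_width: 0.0417
```

Request:
move_arm:
  targets:
    - [0, 0, 0.001, 0, 0, 0]
    - [0, 0, 0.002, 0, 0, 0]
    - [0, 0, 0.003, 0, 0, 0]
    - [0, 0, 0.004, 0, 0, 0]
    - [0, 0, 0.005, 0, 0, 0]

```text
time_s: 7.17
ee_pos: [0.5202, -0.3127, 0.077]
eef_rot: [-3.14, 0.0, 2.798]
force: [0.7, -0.0, -3.2]
grip_width: 0.0415
```

Request:
move_arm:
  targets:
    - [0, 0, 0.0007, 0, 0, 0]
    - [0, 0, 0.0014, 0, 0, 0]
    - [0, 0, 0.002, 0, 0, 0]
    - [0, 0, 0.0025, 0, 0, 0]
    - [0, 0, 0.003, 0, 0, 0]

```text
time_s: 7.58
ee_pos: [0.5202, -0.3127, 0.074]
eef_rot: [-3.14, 0.0, 2.798]
force: [-0.6, 0.2, -2.2]
grip_width: 0.0418
```

Request:
move_arm:
  targets:
    - [0, 0, 0.0006, 0, 0, 0]
    - [0, 0, 0.0012, 0, 0, 0]
    - [0, 0, 0.0018, 0, 0, 0]
    - [0, 0, 0.002, 0, 0, 0]
    - [0, 0, 0.002, 0, 0, 0]

```text
time_s: 8.0
ee_pos: [0.5202, -0.3126, 0.072]
eef_rot: [-3.14, 0.0, 2.798]
force: [0.5, 0.0, -1.5]
grip_width: 0.0416
```

Request:
move_arm:
  targets:
    - [0, 0, 0.0005, 0, 0, 0]
    - [0, 0, 0.001, 0, 0, 0]
    - [0, 0, 0.0015, 0, 0, 0]
    - [0, 0, 0.0015, 0, 0, 0]
    - [0, 0, 0.0015, 0, 0, 0]

```text
time_s: 8.42
ee_pos: [0.5202, -0.3127, 0.0707]
eef_rot: [-3.14, 0.001, 2.798]
force: [0.3, 0.3, -0.7]
grip_width: 0.0416
```

Request:
move_arm:
  targets:
    - [0, 0, 0.0004, 0, 0, 0]
    - [0, 0, 0.0008, 0, 0, 0]
    - [0, 0, 0.001, 0, 0, 0]
    - [0, 0, 0.001, 0, 0, 0]
    - [0, 0, 0.001, 0, 0, 0]

```text
time_s: 8.83
ee_pos: [0.5207, -0.3128, 0.0704]
eef_rot: [-3.14, 0.002, 2.798]
force: [1.8, 1.8, 6.0]
grip_width: 0.0423
```

```bash
python3 - <<'E'
from h import *
from station import ctrl
o=obs();print(o['force'],o['moment'])
w=ctrl.camera('wrist');ims=[]
for n in('scene','side'):
    a=ctrl.camera(n);u=proj(n,o['ee_pos'])[0].astype(int);x0,y0=u[0]-35,u[1]-40;ims.append(cv2.resize(a[y0:y0+70,x0:x0+70],(400,400),interpolation=cv2.INTER_CUBIC))
cv2.imwrite('pics/m2.png',np.hstack(ims)[:,:,::-1])
E
```

```text
[1.80818956 1.79412484 5.98642813] [ 0.25543046 -0.15841316  0.0106243 ]
```

View pics/m2.png

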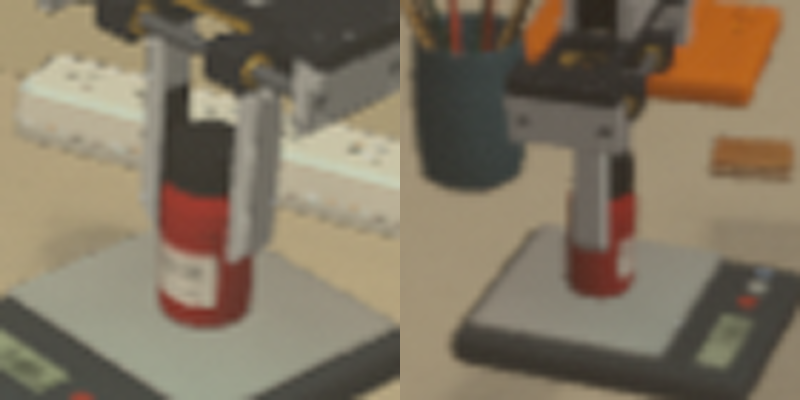

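The pot's foot rests on the plate near its middle (8 N load). Easing the grip, then opening.

Request:
move_arm:
  targets:
    - [0, 0, 0, 0, 0, 0]
    - [0, 0, 0, 0, 0, 0]
    - [0, 0, 0, 0, 0, 0]
    - [0, 0, 0, 0, 0, 0]
    - [0, 0, 0, 0, 0, 0]
  grip_force: 3

```text
time_s: 9.4
ee_pos: [0.5203, -0.3128, 0.0697]
eef_rot: [-3.14, 0.001, 2.798]
force: [1.8, -0.7, 4.0]
grip_width: 0.0423
```

Request:
move_arm:
  targets:
    - [0, 0, 0, 0, 0, 0]
    - [0, 0, 0, 0, 0, 0]
    - [0, 0, 0, 0, 0, 0]
    - [0, 0, 0, 0, 0, 0]
    - [0, 0, 0, 0, 0, 0]
  fingers: 0.5

```text
time_s: 9.82
ee_pos: [0.52, -0.3126, 0.0693]
eef_rot: [-3.14, -0.0, 2.798]
force: [-0.6, -0.2, 0.4]
grip_width: 0.0695
```

Request:
move_arm:
  targets:
    - [0, 0, -0.008, 0, 0, 0]
    - [0, 0, -0.025, 0, 0, 0]
    - [0, 0, -0.05, 0, 0, 0]
    - [0, 0, -0.08, 0, 0, 0]
    - [0, 0, -0.11, 0, 0, 0]

```text
time_s: 10.23
ee_pos: [0.5199, -0.3122, 0.1812]
eef_rot: [-3.14, -0.0, 2.798]
force: [-0.0, -0.8, 0.1]
grip_width: 0.0706
```

Request:
move_arm:
  targets:
    - [0.01, 0, -0.02, 0, 0, 0]
    - [0.03, 0, -0.03, 0, 0, 0]
    - [0.05, 0, -0.04, 0, 0, 0]
    - [0.06, 0, -0.04, 0, 0, 0]
    - [0.06, 0, -0.04, 0, 0, 0]

```text
time_s: 10.65
ee_pos: [0.4627, -0.2919, 0.2212]
eef_rot: [-3.139, 0.002, 2.798]
force: [0.8, -0.4, 0.7]
grip_width: 0.0706
```

```bash
python3 - <<'E'
from h import *
from station import ctrl
import pickle
ims=[]
i=ctrl.camera_info('wrist');w=ctrl.camera('wrist');pickle.dump(i,open('w6.pkl','wb'))
for n in('scene','side'):
    a=ctrl.camera(n);u=proj(n,[.52,-.312,.07])[0].astype(int);x0,y0=u[0]-35,u[1]-40;ims.append(cv2.resize(a[y0:y0+70,x0:x0+70],(240,240),interpolation=cv2.INTER_CUBIC))
cv2.imwrite('pics/m3.png',np.hstack([cv2.resize(w[:,80:560],(480,480)),np.vstack(ims)])[:,:,::-1])
print(obs()['force'])
E
```

```text
[-0.16180135 -0.34290276  0.58165633]
```

View pics/m3.png

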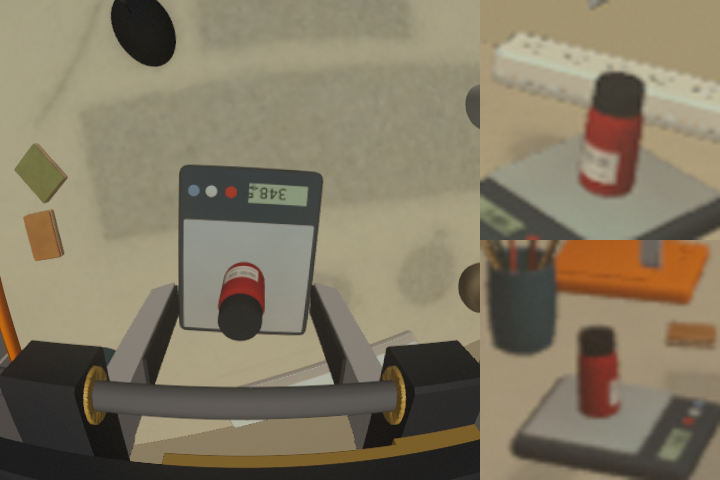

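```bash
python3 - <<'E'
from h import *
import pickle
i=pickle.load(open('w6.pkl','rb'))
def pl(uv):
    c,d=raywrist((uv[0]+80,uv[1]),i);return c+d*(.032-c[2])/d[2]
P=[pl(u) for u in((183,219),(312,224),(181,326),(305,333))];c=sum(P)/4
ex=np.array([np.cos(-.37),np.sin(-.37),0])
f=pl((245,263))+.022*ex;print(c,f,(f-c)@ex,(f-c)@np.array([-ex[1],ex[0],0]))
E
```

```text
[ 0.52278044 -0.31238262  0.032     ] [ 0.52620381 -0.31464252  0.032     ] 0.004008913899396592 -0.0008690174628146585
```

```bash
python3 -c "
from station import ctrl
print(ctrl.hand_in(),ctrl.get_obs()['time_s'])"
```

```text
the job is handed in; nothing more can be done
the job is handed in; nothing more can be done
```

The red pot now stands upright on the scale's weighing plate. I drew it out of the rack along its own axis and lowered it until the wrist force showed contact. I then eased the grip, opened the fingers and backed the gripper clear.

**Placement:** the last wrist view puts its foot about 4 mm from the plate's middle, with the whole foot on the plate. All three cameras show it upright and standing free.

**Forces and time:** the highest wrist-force reading was about 7 N, and the job took about 10.7 s before I handed it in.

**Bystanders:** partway through, with the red pot already out, a wrist view showed the brown pot still leaning in the rack. It also showed the cup and stone pot standing, and the arm did not go near them after that. The last picture shows only the edges of the cup and stone pot and not the rack, so I did not recheck any of these at the end.

**Disagreements:**
- **Rack and plate position:** the first estimates from the scene and side cameras differed by 1–2 cm, so I used the wrist camera to settle them.
- **Grip width:** it read 42 mm on a 44 mm pot. I took that as give in the pads, since the wrist picture showed the pot centred in the grip.

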